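# Right the lube bottle and hold the dust hood on its balance

### The arm

A 7-joint arm with a two-finger parallel gripper is mounted at the origin on the work surface. World frame = base frame: x ahead of the robot, y to its left, z up, the work surface at z = 0. Lengths are in mm, angles in rad, forces in N, time in s.
With the tool pointing down it reaches from about 400 to 875 mm from the base axis. Payload 4.4 kg.
Tool frame: the origin (TCP) lies at the very end of the fingers, on their centre line; the grasp point (between the pads) lies 19 mm behind it; z points along the fingers, y is the line along which they close (so a half turn about z gives the same grasp; the last joint's range is limited). The gripper opens to 85 mm and grips with 20 to 120 N. Pads are 22 mm wide; open, the fingers measure 114 mm over their backs; the gripper's body (76 mm by 85 mm) begins 54 mm behind the grasp point. The pads swing forward as they close: fully open they stand 13 mm farther back than shut.
Start: joints at [-1.247, 0.628, 0.038, 1.517, -0.027, 0.996, -0.02], TCP at [246.98, 601.264, 231.313] pointing down, gripper open.
Joint ranges: [-3.06, 3.06], [-0.37, 2.12], [-1.25, 1.32], [0.18, 2.47], [-1.1, 4.24], [0.23, 1.98], [-2.94, 2.94]. Speed limits (rad/s): [2.57, 2.57, 3.14, 3.14, 3.14, 3.14, 3.14].

### API

Orientations are given as [roll, pitch, yaw] about the fixed x, y, z axes, in that order (R = Rz(yaw) Ry(pitch) Rx(roll)).
In Python, from cell import ctrl gives the robot as it stands.
- The arm moves only by the tool step_arm, never from a script. Its argument "series" is a list that holds one entry, the list of rows, each a list of 7 numbers: the turn, a rotation vector about the tool's x, y, z as a fraction of full scale, then the shift along the tool's x, y, z as a fraction of full scale, then the closure, from 0 (fully open) to 1 (shut). In form: [[[ax, ay, az, tx, ty, tz, gripper], ...]]. A call has 1 to 12 rows; each row shifts and turns the commanded pose from where the row before left it, along the tool's axes as they then stand; what a row does not reach is not made up. Full scale, the value 1, is 150 mm for a shift and 45 degrees for a turn. A row lasts 1/10 s, in which the tool goes at most 50 mm and 8.59 degrees, less where a joint would pass 70% of its speed; a pose out of reach is approached as far as the arm can. A call with a number of a shift or a turn outside -1 to 1 is refused whole. A call with a gripper value outside its range is refused whole. The fingers move at their own pace and stop on an object; the grip force is fixed at half the most. Time passes only in rows, so rows that do not move let the fingers close. It gives the time, the measured TCP pose, the force, the opening and the grip force at its end, in the units of the state.
- ctrl.read_state(): the state, without advancing time (a new reading comes with each control period).
- ctrl.get_image(name): name is "scene" or "side" or "wrist"; returns a dict with "img" (420x560x3 uint8, red, green, blue), "fx", "fy", "cx", "cy" (pixels), "dist" ([k1, k2, p1, p2, k3] as OpenCV has them; the pictures are not rectified), "R" (3x3) and "t" (3): a world point X has camera coordinates R X + t. Camera axes: x right, y down, z forward; pixel columns grow to the right and rows downward; lengths in mm; the calibration is good to about 2 mm. A picture is of the moment at which its call begins. There is no depth.
- ctrl.finish_job(): hands the job in; it is judged then, once.
Trained networks look in a picture, given as the dict that the camera call returned (one of the last four; its "shot" number tells which), for a name from the list of things; names that differ only in an ending like _2 or _b are one class to them, and where a whole thing is asked for, a point or a joint stands for the part that bears it (a point fixed in the world has none). Each returns a list of dicts, best first, with "score" (0 to 1); they miss things now and then, are a little off and sometimes report something else, mostly with a low value. They report only what shows in the picture. A call takes as long as a camera call.
- ctrl.recognise(picture, thing): "centre" ([column, row] in pixels, amid what is visible of it).
The state is a dict: "clock": time; "qpos": joint angles; "qd": joint speeds; "tau": joint torques, N m; "eef_pos": TCP position; "tool_rot": TCP orientation; "force": force on the tool from outside, world axes, zero at the start; "torque": the same for the moment, N m; "width": finger opening in mm; "gripper_force": force on a finger pad.
Only numpy, scipy, OpenCV 4.12 (cv2) and the standard library are available. Lean on these libraries where they do the work, as an engineer would, in place of code of your own. Each camera call takes 0.05 s, during which the arm holds its last target. There are 200 camera calls.

### The job

A bottle has tipped over against the square tin in the lane of the lube station: stand it upright in the lane again, between the tin and the bottle on its other side, and let go of it. Then take the thrown-back clear dust hood by its grip rail, bring it forward to the point where it balances over its hinges, about to fall neither shut nor back, and finish while still gripping it there, so that a mate can screw its stay back on. Never let the hood drop shut, and leave the other bottles, the tin, the screwdriver, the tub and the valve body alone.

Things in the scene. Friction and masses are not known exactly. Their poses are not given: they have to be found in the camera images.
- board: Base board of the station, grey slab 190 (x) x 340 (y) x 15 thick, fixed on the bench, turned up to 0.2 rad. Origin: centre of its underside; x away from the robot (front edge at x = -95, hinges at the rear edge), y along the row, z up.
- lane (a point): Middle of the bottle lane, on the board's top face (15 above the bench), 30 in front of the board's centre; board axes. The lane runs along y (304 long) between two aluminium rails 12 high and 4 thick, 47 apart inside.
- fallen: The tipped bottle: leans 45 degrees along the lane towards +y, base edge on the lane floor, cap against the tin. White, round, 92 tall: body 42 dia to 62 up, neck 28 dia, black cap 26 dia from 72 to 92. 0.08 to 0.15 kg, centre of mass 36 up: rights itself if leaning less than 30 degrees. Origin: centre of its base; z along its axis to the cap.
- bottle_a: Same bottle standing upright in the lane, on the -y side, 165 to 182 from the tin; the tipped bottle's place is between the two. Origin: centre of its base.
- tin: Steel tin, 40 (x) x 44 (y) x 74 high, small black cap to 84, standing in the lane; the tipped bottle leans on its -y side. About 0.17 kg. Origin: centre of its base.
- bottle_b: Same bottle standing upright in the lane just beyond the tin (+y). Origin: centre of its base.
- hood (a joint): Angle of the hood, a clear box 182 deep, 324 wide, 102 high, open below, aluminium edges, about 0.8 kg (0.64 to 1.0). Hinged at the board's rear edge: 0 shut on the board, grows as it opens up and away from the robot, 1.72 lying back on its stop (start). Free-swinging hinge, almost no friction: it balances at 1.05 rad (60 degrees open), falls back above that and shut below it; about 3 N at the rail lifts it off the stop.
- rail (a point): Middle of the hood's grip rail, an aluminium strip 120 long (along the hinges), 10 thick, standing 38 out from the front wall's lower edge in the plane of the hood's mouth. This point lies 22 out from the front wall (16 from the rail's free edge), mid-thickness, 204 from the hinge line. Turns with the hood: its -x axis points straight out of the rail's free edge, away from the hinge (steeply up at the start), y along the rail, z across its thickness.
- hinge (a point): Middle of the hinge line, 20 above the bench, 94 behind the board's centre. The hood turns about y of this frame. The frame turns with the hood; rail point at (-204, 0, 6) in it.
- screwdriver: Bystander: screwdriver with black handle, 190 long, lying on the bench to the right (-y) of the board. Origin: mid-length, under its axis on the bench; x towards the blade.
- tub: Bystander: white round tub of assembly lube, 92 dia x 75, on the bench to the left (+y) of the board. Origin: centre of its base.
- valvebody: Bystander: flat aluminium valve-body casting 110 x 160 x 24, on the bench far to the right (-y). Origin: centre of its underside.

How it is judged (in metres and radians):
On the way:
1. the tipped bottle stands upright in the lane between the tin and bottle_a, let go (angle between fallen's own z axis and vertical below 0.12 rad and x of fallen in the frame of lane between -0.012 and 0.012 m and z of fallen in the frame of lane between -0.005 and 0.006 m and horizontal distance between fallen and bottle_a below 0.125 m and horizontal distance between fallen and tin below 0.125 m and contact force between fallen and the arm below 0.05 N and contact force between fallen and the fingers below 0.05 N and linear speed of fallen below 0.03 m/s), for 0.3 s.
At the end, for the whole second after the job is handed in: Bottle upright (within 7 degrees) on the lane floor between the tin and bottle_a, untouched and still; hood at its balance point, 0.98 to 1.12 rad open, still (under 0.08 rad/s), gripped at its rail by the fingers and resting on nothing else (all of step 1 and value of joint hood between 0.98 and 1.12 rad and velocity of joint hood between -0.08 and 0.08 rad/s and contact force between the fingers and hood above 0.5 N and distance between the grasp point and rail below 0.075 m and contact force between hood and bottle_a below 0.1 N and contact force between hood and bottle_b below 0.1 N and contact force between hood and tin below 0.1 N and contact force between hood and screwdriver below 0.1 N and contact force between hood and tub below 0.1 N and contact force between hood and valvebody below 0.1 N and contact force between hood and fallen below 0.1 N); the arm keeps its last pose, push and grip.
It fails at once if the hood drops shut (less than 0.45 rad open) (value of joint hood below 0.45 rad).
It fails at once if a neighbouring bottle or the tin is knocked over or shifted more than 20 mm (distance of any of bottle_a, bottle_b, tin from where it was at the start of the episode above 0.02 m or angle between any of bottle_a, bottle_b, tin's own z axis and vertical above 0.35 rad).
It fails at once if the screwdriver, tub or valve body is shifted more than 30 mm (distance of any of screwdriver, tub, valvebody from where it was at the start of the episode above 0.03 m).
It also fails if it takes over 56 s, if anything falls off the work surface, if the arm or the gripper's body presses on something with over 40 N, if the wrist force passes 120 N, or if a joint passes its speed limit or range.

## Working session

There is one attempt and no reset: what is moved stays moved. The work goes in short steps, Python scripts to look and compute and a tool call to move; the robot and the scene stay as the last step left them, time stands still between calls to the robot, and variables do not carry over. Pictures are saved under pics/ and viewed, at most 10 in all, crops included, and the job is handed in when it is done.

Besides the shell and the picture viewer there is one more tool, called after "Call:" in YAML: its name, and indented under it one key for each argument. step_arm: Moves the arm, as the interface text tells. Shift numbers are shares of 150 mm and turn numbers shares of 45 degrees, none past 1 either way. Its arguments: {"type":"object","properties":{"series":{"type":"array","items":{"type":"array","items":{"type":"array","items":{"type":"number","minimum":-1,"maximum":1}}}}},"required":["series"]}

```bash
mkdir -p pics; ls
cat > h.py <<'E'
import numpy as np, cv2
from cell import ctrl
from scipy.spatial.transform import Rotation as Ro
def ray(p,px):
    K=np.array([[p["fx"],0,p["cx"]],[0,p["fy"],p["cy"]],[0,0,1.]])
    u=cv2.undistortPoints(np.array([[px]],float),K,np.array(p["dist"],float))[0,0]
    R=np.array(p["R"]);t=np.array(p["t"])
    return -R.T@t, R.T@np.array([u[0],u[1],1])
def onz(p,px,z):
    o,d=ray(p,px); return o+d*(z-o[2])/d[2]
def proj(p,X):
    K=np.array([[p["fx"],0,p["cx"]],[0,p["fy"],p["cy"]],[0,0,1.]])
    r,_=cv2.Rodrigues(np.array(p["R"],float))
    return cv2.projectPoints(np.array(X,float).reshape(-1,1,3),r,np.array(p["t"],float),K,np.array(p["dist"],float))[0][:,0]
def tri(l):
    A=np.zeros((3,3));b=np.zeros(3)
    for o,d in l:
        d=d/np.linalg.norm(d);M=np.eye(3)-np.outer(d,d);A+=M;b+=M@o
    return np.linalg.solve(A,b)
def save(p,n): cv2.imwrite("pics/"+n,p["img"][:,:,::-1])
E
python3 - <<'E'
from h import *
print(ctrl.read_state())
for n in ["scene","side"]:
    p=ctrl.get_image(n); save(p,n+"0.png"); print(n,p["fx"],(-np.array(p["R"]).T@np.array(p["t"])).round())
    for th in ["board","fallen","bottle_a","tin","hood","rail","hinge","screwdriver","tub","lane"]:
        try: print(th,[(np.round(r["centre"]).tolist(),round(r["score"],2)) for r in ctrl.recognise(p,th)][:4])
        except Exception as e: print(th,e)
E
```

```text
pics
{'clock': 0.0, 'qpos': array([-1.24678347,  0.62934645,  0.03844907,  1.51839118, -0.02699669,
        0.99631575, -0.02001216]), 'qd': array([ 0.00310784,  0.00117378,  0.00164359,  0.00147726, -0.00038513,
       -0.00076866, -0.00150109]), 'tau': array([ 2.11647844e-04, -5.63405299e+01,  1.22656245e+00, -1.93439591e+01,
        1.10959826e-02,  1.05258744e-02,  1.69453887e-05]), 'eef_pos': array([246.74381188, 600.64990114, 230.38161648]), 'tool_rot': array([-3.13965046e+00,  3.33066447e-05,  2.75176319e+00]), 'force': array([ 0.00280436, -0.21787961,  0.14247853]), 'torque': array([-0.01907649, -0.05267614, -0.04950303]), 'gripper_force': 0.0, 'width': 85.29742173954325}
scene 410.82321424623774 [ 640. -477.  787.]
board [([325.0, 217.0], 0.59)]
fallen []
bottle_a [([255.0, 263.0], 0.96), ([254.0, 169.0], 0.86), ([254.0, 221.0], 0.75)]
tin [([257.0, 187.0], 0.93)]
hood [([350.0, 200.0], 0.84)]
rail [([351.0, 199.0], 0.56)]
hinge [([350.0, 199.0], 0.74)]
screwdriver [([246.0, 331.0], 0.79)]
tub [([265.0, 124.0], 0.66)]
lane [([323.0, 215.0], 0.74)]
side 489.1882620724725 [422. 735. 862.]
board [([219.0, 226.0], 0.72)]
fallen [([284.0, 206.0], 0.73)]
bottle_a [([286.0, 251.0], 0.68), ([282.0, 178.0], 0.62)]
tin []
hood [([196.0, 210.0], 0.78)]
rail [([196.0, 210.0], 0.59)]
hinge [([197.0, 214.0], 0.63)]
screwdriver [([286.0, 160.0], 0.87)]
tub [([283.0, 312.0], 0.71)]
lane [([220.0, 226.0], 0.55)]
```

View pics/scene0.png

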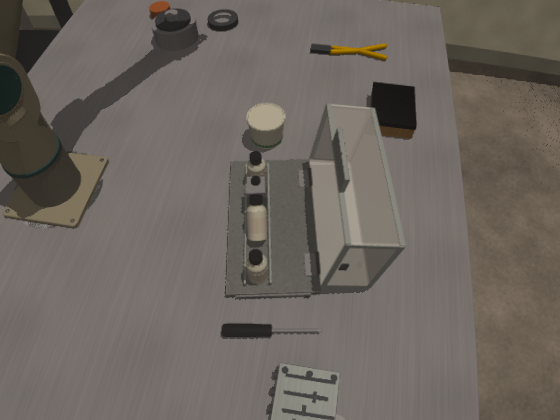

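View pics/side0.png

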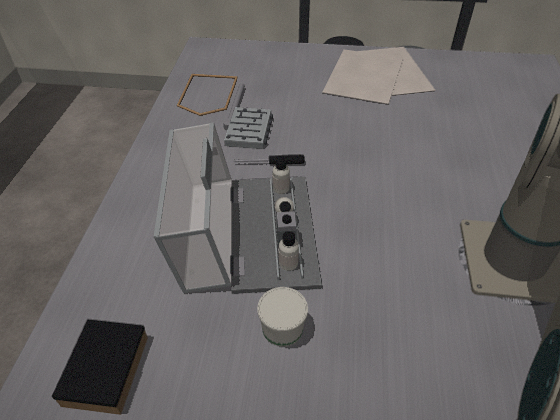

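The scene view shows the row along column ~256: bottle_b cap at (256,157), the tin at (256,183), the fallen bottle at (257,218) and bottle_a cap at (256,256). The hood lies back on the right, with its rail near (341,158). I'll enlarge both views.

Run:
```python
import cv2,numpy as np
a=cv2.imread("pics/scene0.png")[98:302,220:410]; b=cv2.imread("pics/side0.png")[118:297,155:330]
a=cv2.resize(a,(400,429),interpolation=cv2.INTER_CUBIC); b=cv2.resize(b,(400,409),interpolation=cv2.INTER_CUBIC)
c=np.zeros((430,800,3),np.uint8); c[:429,:400]=a; c[:409,400:]=b
cv2.imwrite("pics/c0.png",c)
```

```text
(no output)
```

View pics/c0.png

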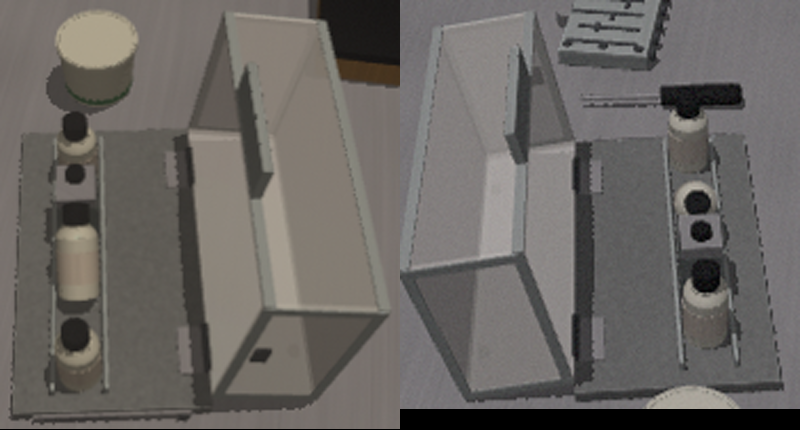

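Enlarged, both views show the parts clearly. In the scene crop: bottle_b cap top (74,120), tin cap (75,172), bottle_a cap top (75,328), rail free edge from (248,67) to (264,196). In the side crop: tin cap (701,231), bottle_b cap (707,268), fallen cap (697,202). Next I fit a model to these points.

```bash
cat > fit.py <<'E'
from h import *
from scipy.optimize import least_squares
S=ctrl.get_image("scene");D=ctrl.get_image("side")
s=lambda x,y:(220+x*.475,98+y*.4755)
d=lambda x,y:(155+(x-400)*.4375,118+y*.4377)
# p: bx,by,yaw, ya,yt,yb, e(fallen base edge y), phi
def pts(p):
    P={}
    P['fl']=(-95,170,15);P['fr']=(-95,-170,15)
    P['A']=(-30,p[3],107);P['T']=(-30,p[4],99);P['B']=(-30,p[5],107)
    P['Fc']=(-30,p[6]+50.2,94.9); P['Fb']=(-30,p[6]-14.85-14.85,29.7)
    c,n=np.cos(p[7]),np.sin(p[7])
    def H(r,y,z): return (94-r*c+z*n,y,20+r*n+z*c)
    P['r+']=H(220,60,6);P['r-']=H(220,-60,6)
    P['h-']=H(182,-162,0);P['h+']=H(182,162,0)
    R=Ro.from_euler('z',p[2]).as_matrix()
    return {k:R@np.array(v)+[p[0],p[1],0] for k,v in P.items()}
ob=[(S,'fl',s(22,133)),(S,'fr',s(12,409)),(S,'A',s(75,327)),(S,'T',s(75,172)),(S,'B',s(75,119)),(S,'r+',s(248,67)),(S,'r-',s(264,197)),(S,'Fc',s(77,205)),
(D,'fl',d(780,382)),(D,'fr',d(746,136)),(D,'T',d(701,231)),(D,'B',d(707,267)),(D,'Fc',d(697,201)),(D,'A',d(688,106)),(D,'r-',d(518,47)),(D,'r+',d(526,161))]
def f(p):
    P=pts(p); return np.concatenate([proj(c,P[k])[0]-np.array(o) for c,k,o in ob])
r=least_squares(f,[590,0,0,-110,60,110,-20,1.72],loss='soft_l1')
p=r.x;print(p.round(3))
for (c,k,o),e in zip(ob,f(p).reshape(-1,2)):print('S' if c is S else 'D',k,e.round(1))
for k,v in pts(p).items():print(k,v.round(1))
E
python3 fit.py
```

```text
[ 5.40799e+02 -1.79060e+01  1.88000e-01 -1.28339e+02  4.92430e+01
  1.06894e+02 -4.05160e+01  1.70200e+00]
S fl [ 0.3 -1.1]
S fr [-0.4  0.7]
S A [-0.6 -0.7]
S T [-0.3 -1.5]
S B [-0.5  0. ]
S r+ [-0.4 -4.2]
S r- [ -0.2 -13.7]
S Fc [-1.2 -0.5]
D fl [-0.  -0.1]
D fr [-1.2 -1.4]
D T [-0.5 -2. ]
D B [-1.1  0.1]
D Fc [-0.  -0.7]
D A [-0.1 -4. ]
D r- [-0.1 -1.5]
D r+ [ -6.2 -12.7]
fl [415.8 131.4  15. ]
fr [ 479.2 -202.6   15. ]
A [ 535.2 -149.6  107. ]
T [502.1  24.9  99. ]
B [491.4  81.5 107. ]
Fc [509.5 -14.   94.9]
Fb [524.4 -92.5  29.7]
r+ [656.   65.  237.3]
r- [678.4 -52.9 237.3]
h- [ 686.7 -155.1  200.4]
h+ [626.3 163.2 200.4]
```

```bash
sed -i "s/(S,'r-',s(264,197)),//; s/,(D,'A',d(688,106))//; s/,(D,'r+',d(526,161))//" fit.py
cat > mv.py <<'E'
from h import *
from scipy.spatial.transform import Rotation as Ro
def cur():
    s=ctrl.read_state(); return Ro.from_euler('xyz',s["tool_rot"]).as_matrix(),np.array(s["eef_pos"])
def toolR(zdir,ydir):
    z=np.array(zdir,float);z/=np.linalg.norm(z);y=np.array(ydir,float);y-=z*(y@z);y/=np.linalg.norm(y)
    return np.c_[np.cross(y,z),y,z]
def step(R,p,N,R0=None,p0=None):
    if R0 is None:R0,p0=cur()
    w=Ro.from_matrix(R0.T@R).as_rotvec()/N
    A=sum(Ro.from_rotvec(w*k).as_matrix() for k in range(N))
    t=np.linalg.solve(A,R0.T@(np.array(p)-p0))
    print("N",N,"row",(w/np.deg2rad(45)).round(4).tolist(),(t/150).round(4).tolist(),"norm mm",np.linalg.norm(t).round(1),"deg",np.rad2deg(np.linalg.norm(w)).round(2))
E
cat >> fit.py <<'E'
np.save("fit.npy",p)
E
python3 fit.py
python3 - <<'E'
from mv import *
p=np.load("fit.npy");c,s=np.cos(p[2]),np.sin(p[2]);X=np.array([c,s,0]);Y=np.array([-s,c,0])
tgt=np.array([p[0],p[1],0])-30*X+(p[6]+20)*Y+[0,0,225]
print(tgt.round(1)); step(toolR([0,0,-1],X),tgt,24)
E
```

```text
[ 5.40812e+02 -1.73870e+01  1.88000e-01 -1.30201e+02  4.87720e+01
  1.06396e+02 -4.10080e+01  1.70400e+00]
S fl [ 0.3 -1.3]
S fr [-0.3  0.5]
S A [-0.6  0. ]
S T [-0.3 -1.5]
S B [-0.5  0. ]
S r+ [-0.1 -4.4]
S Fc [-1.1 -0.5]
D fl [-0.  0.]
D fr [-1.2 -1.2]
D T [-0.5 -2. ]
D B [-1.1  0.1]
D Fc [-0.1 -0.7]
D r- [-0.4 -1.3]
fl [415.7 131.9  15. ]
fr [ 479.2 -202.1   15. ]
A [ 535.7 -150.9  107. ]
T [502.2  24.9  99. ]
B [491.5  81.5 107. ]
Fc [509.6 -14.   94.9]
Fb [524.5 -92.5  29.7]
r+ [656.5  65.7 237.3]
r- [678.9 -52.2 237.3]
h- [ 687.2 -154.5  200.4]
h+ [626.6 163.8 200.4]
[515.3 -43.6 225. ]
N 24 row [-0.0, 0.0, 0.0527] [-0.1925, -0.0619, 0.0018] norm mm 30.3 deg 2.37
```

Call:
step_arm:
  series:
    - [[0,0,0.0527,-0.1925,-0.062,0.0018,0],[0,0,0.0527,-0.1925,-0.062,0.0018,0],[0,0,0.0527,-0.1925,-0.062,0.0018,0],[0,0,0.0527,-0.1925,-0.062,0.0018,0],[0,0,0.0527,-0.1925,-0.062,0.0018,0],[0,0,0.0527,-0.1925,-0.062,0.0018,0],[0,0,0.0527,-0.1925,-0.062,0.0018,0],[0,0,0.0527,-0.1925,-0.062,0.0018,0],[0,0,0.0527,-0.1925,-0.062,0.0018,0],[0,0,0.0527,-0.1925,-0.062,0.0018,0],[0,0,0.0527,-0.1925,-0.062,0.0018,0],[0,0,0.0527,-0.1925,-0.062,0.0018,0]]

```text
clock: 2.5
eef_pos: [463.3, 311.6, 228.2]
tool_rot: [3.141, 0.0, 2.253]
force: [-0.5, -0.2, 0.6]
width: 85.4
gripper_force: 0.0
```

Call:
step_arm:
  series:
    - [[0,0,0.0527,-0.1925,-0.062,0.0018,0],[0,0,0.0527,-0.1925,-0.062,0.0018,0],[0,0,0.0527,-0.1925,-0.062,0.0018,0],[0,0,0.0527,-0.1925,-0.062,0.0018,0],[0,0,0.0527,-0.1925,-0.062,0.0018,0],[0,0,0.0527,-0.1925,-0.062,0.0018,0],[0,0,0.0527,-0.1925,-0.062,0.0018,0],[0,0,0.0527,-0.1925,-0.062,0.0018,0],[0,0,0.0527,-0.1925,-0.062,0.0018,0],[0,0,0.0527,-0.1925,-0.062,0.0018,0],[0,0,0.0527,-0.1925,-0.062,0.0018,0],[0,0,0.0527,-0.1925,-0.062,0.0018,0]]

```text
clock: 3.7
eef_pos: [514.9, -45.1, 225.0]
tool_rot: [3.141, 0.0, 1.757]
force: [0.1, -0.4, -0.1]
width: 85.2
gripper_force: 0.0
```

Run:
```python
from mv import *
p=np.load("fit.npy")
s=ctrl.read_state();print(s["clock"],s["eef_pos"],s["tool_rot"],s["qpos"].round(2))
w=ctrl.get_image("wrist");save(w,"w1.png")
import fit
P=fit.pts(p)
im=w["img"][:,:,::-1].copy()
for k in P:
    q=proj(w,P[k])[0]; print(k,q.round())
    if abs(q).max()<900: cv2.circle(im,tuple(int(v) for v in q),3,(0,0,255),1)
cv2.imwrite("pics/w1.png",im)
```

```text
3.7 [514.89414198 -45.1308562  224.99418912] [3.14094500e+00 9.62610172e-05 1.75680415e+00] [-0.2   0.46  0.33  1.9  -0.2   0.81  0.43]
[ 5.40812e+02 -1.73870e+01  1.88000e-01 -1.30201e+02  4.87720e+01
  1.06396e+02 -4.10080e+01  1.70400e+00]
S fl [ 0.3 -1.3]
S fr [-0.3  0.5]
S A [-0.6  0. ]
S T [-0.3 -1.5]
S B [-0.5  0. ]
S r+ [-0.1 -4.4]
S Fc [-1.1 -0.5]
D fl [-0.  0.]
D fr [-1.2 -1.2]
D T [-0.5 -2. ]
D B [-1.1  0.1]
D Fc [-0.1 -0.7]
D r- [-0.4 -1.3]
fl [415.7 131.9  15. ]
fr [ 479.2 -202.1   15. ]
A [ 535.7 -150.9  107. ]
T [502.2  24.9  99. ]
B [491.5  81.5 107. ]
Fc [509.6 -14.   94.9]
Fb [524.5 -92.5  29.7]
r+ [656.5  65.7 237.3]
r- [678.9 -52.2 237.3]
h- [ 687.2 -154.5  200.4]
h+ [626.6 163.8 200.4]
fl [205. -50.]
fr [224. 299.]
A [282. 317.]
T [281. 100.]
B [281.   9.]
Fc [281. 153.]
Fb [281. 221.]
r+ [747.  71.]
r- [641. 359.]
h- [518. 451.]
h+ [ 701. -232.]
```

View pics/w1.png

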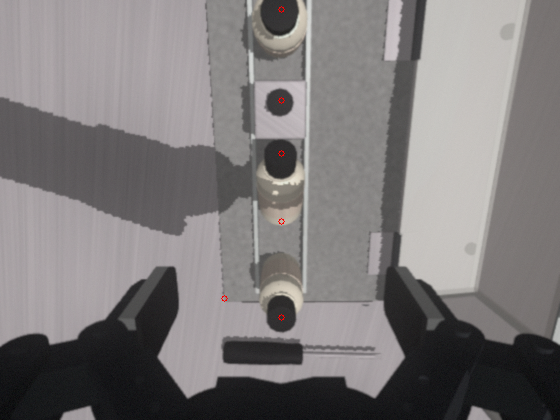

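The wrist view confirms the fit: the tin cap (281,101), bottle_a cap (281,317) and bottle_b cap (281,10) all lie on the projected dots. The tipped bottle spans rows 139 to 224 at column 281. I'll refine its base edge and plan the grasp.

```bash
sed -i '/^for (c,k,o)/,/^for k,v/d;/^p=r.x/s/;print.*//' fit.py
cat > geo.py <<'E'
from mv import *
p=np.load("fit.npy");c,s=np.cos(p[2]),np.sin(p[2]);X=np.array([c,s,0]);Y=np.array([-s,c,0]);Z=np.array([0,0,1.])
B=np.array([p[0],p[1],0])
def W(x,y,z): return B+x*X+y*Y+z*Z
E
python3 - <<'E'
from geo import *
w=ctrl.get_image("wrist")
for e in (-41,-37,-33):
    print(e,[proj(w,W(-30,e+a,z))[0].round().tolist() for a,z in ((59.4,85.7),(41,104.1),(-29.7,44.7))])
e=-36; th=np.deg2rad(22)
g=W(-30,e-14.85+54*.7071,15+14.85+54*.7071)
zd=-np.sin(th)*Y-np.cos(th)*Z; R=toolR(zd,X)
tcp=g+14*zd; pre=tcp-130*zd
print(g,tcp,pre); step(R,pre,8); step(R,tcp,8,R,pre)
E
```

```text
-41 [[282.0, 138.0], [282.0, 166.0], [282.0, 225.0]]
-37 [[282.0, 133.0], [282.0, 161.0], [282.0, 221.0]]
-33 [[282.0, 128.0], [282.0, 155.0], [282.0, 218.0]]
[513.70639836 -35.43451417  68.0334    ] [514.68604655 -40.58669711  55.05282604] [505.58931331   7.25500156 175.58672713]
N 8 row [-0.0, -0.0612, -0.0003] [0.0502, 0.0005, 0.0335] norm mm 9.1 deg 2.75
N 8 row [0.0, 0.0, 0.0] [0.0, -0.0, 0.1083] norm mm 16.2 deg 0.0
```

Run:
```python
from geo import *
e=-41; th=np.deg2rad(22)
g=W(-30,e-14.85+52*.7071,15+14.85+52*.7071)
zd=-np.sin(th)*Y-np.cos(th)*Z; R=toolR(zd,X)
tcp=g+14*zd; pre=tcp-120*zd
print(g,tcp,pre); step(R,pre,8); step(R,tcp,8,R,pre)
```

```text
[514.90454283 -41.73581654  66.6192    ] [515.88419102 -46.88799947  53.63862604] [507.48720649  -2.72643147 164.90068858]
N 8 row [-0.0, -0.0612, -0.0003] [0.0433, 0.0005, 0.0437] norm mm 9.2 deg 2.75
N 8 row [0.0, 0.0, 0.0] [0.0, 0.0, 0.1] norm mm 15.0 deg 0.0
```

Call:
step_arm:
  series:
    - [[0,-0.0612,0,0.0433,0,0.0437,0],[0,-0.0612,0,0.0433,0,0.0437,0],[0,-0.0612,0,0.0433,0,0.0437,0],[0,-0.0612,0,0.0433,0,0.0437,0],[0,-0.0612,0,0.0433,0,0.0437,0],[0,-0.0612,0,0.0433,0,0.0437,0],[0,-0.0612,0,0.0433,0,0.0437,0],[0,-0.0612,0,0.0433,0,0.0437,0],[0,0,0,0,0,0,0]]

```text
clock: 4.8
eef_pos: [506.0, 1.9, 162.8]
tool_rot: [-3.138, 0.384, 1.768]
force: [-0.1, -0.2, 0.1]
width: 85.4
gripper_force: 0.0
```

Run:
```python
from geo import *
e=-41; th=np.deg2rad(22)
g=W(-30,e-14.85+52*.7071,15+14.85+52*.7071)
zd=-np.sin(th)*Y-np.cos(th)*Z; R=toolR(zd,X)
step(R,g+14*zd,8)
w=ctrl.get_image("wrist");save(w,"w2.png")
for n in ((-30,p[4],99),(-30,p[3],107)): print(proj(w,W(*n)))
for e in (-45,-41,-37): print(e,[proj(w,W(-30,e+a,z))[0].round().tolist() for a,z in ((59.4,85.7),(41,104.1),(-29.7,44.7))])
```

```text
N 8 row [-0.0001, 0.0, 0.0013] [-0.0043, 0.0005, 0.0999] norm mm 15.0 deg 0.06
[[282.56722644 150.80640134]]
[[280.35989847 338.60142221]]
-45 [[282.0, 187.0], [282.0, 228.0], [281.0, 240.0]]
-41 [[282.0, 182.0], [282.0, 223.0], [281.0, 237.0]]
-37 [[282.0, 176.0], [282.0, 218.0], [281.0, 233.0]]
```

View pics/w2.png

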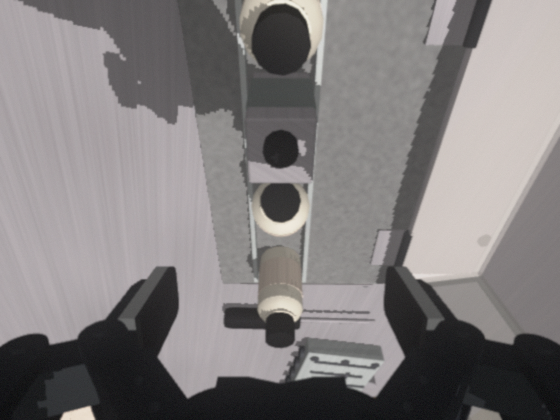

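The wrist view shows the cap at rows 182–223 and column 282, which matches e=-41. The tin cap is at (281,149) and the fingers straddle the bottle symmetrically. Descending now.

Call:
step_arm:
  series:
    - [[0,0,0.0013,-0.0043,0.0005,0.1,0],[0,0,0.0013,-0.0043,0.0005,0.1,0],[0,0,0.0013,-0.0043,0.0005,0.1,0],[0,0,0.0013,-0.0043,0.0005,0.1,0],[0,0,0.0013,-0.0043,0.0005,0.1,0],[0,0,0.0013,-0.0043,0.0005,0.1,0],[0,0,0.0013,-0.0043,0.0005,0.1,0],[0,0,0.0013,-0.0043,0.0005,0.1,0],[0,0,0,0,0,0,0]]

```text
clock: 5.75
eef_pos: [516.4, -52.7, 55.1]
tool_rot: [3.139, 0.384, 1.748]
force: [-0.4, 0.0, 0.3]
width: 85.3
gripper_force: 0.0
```

Call:
step_arm:
  series:
    - [[0,0,0,0,0,0,0.3],[0,0,0,0,0,0,0.5],[0,0,0,0,0,0,0.6],[0,0,0,0,0,0,0.7],[0,0,0,0,0,0,0.8],[0,0,0,0,0,0,0.8],[0,0,0,0,0,0,0.8],[0,0,0,0,0,0,0.8]]

```text
clock: 6.55
eef_pos: [517.1, -50.8, 55.9]
tool_rot: [3.137, 0.384, 1.75]
force: [-1.0, 1.5, 7.2]
width: 39.8
gripper_force: 60.1
```

Run:
```python
from geo import *
R0,p0=cur(); base=W(-30,-55.85,29.85)
up=R0.T@Z*20/4/150; print("lift rows x4",up.round(4))
Q=Ro.from_rotvec(np.pi/4*X).as_matrix()
bt=W(-30,p[4]-88,15+8)
step(Q@R0,bt+Q@(p0-base),14,R0,p0+20*Z)
print((bt+Q@(p0-base)).round(1), Ro.from_matrix(Q@R0).as_euler('xyz'), [np.round(x@(p0-B),1) for x in (X,Y,Z)])
```

```text
lift rows x4 [-0.0125  0.0001 -0.0309]
N 14 row [0.0006, 0.0714, 0.0001] [-0.0047, 0.0, 0.0075] norm mm 1.3 deg 3.21
[519.  -60.5  60.9] [-3.1391296  -0.40115064  1.74983274] [np.float64(-29.5), np.float64(-28.4), np.float64(55.9)]
```

Call:
step_arm:
  series:
    - [[0,0,0,-0.0125,0,-0.031,0.8],[0,0,0,-0.0125,0,-0.031,0.8],[0,0,0,-0.0125,0,-0.031,0.8],[0,0,0,-0.0125,0,-0.031,0.8],[0,0,0,0,0,0,0.8]]

```text
clock: 7.05
eef_pos: [517.1, -51.3, 76.3]
tool_rot: [3.137, 0.384, 1.749]
force: [0.8, 0.1, -1.7]
width: 40.2
gripper_force: 60.5
```

Call:
step_arm:
  series:
    - [[0.0006,0.0833,0,-0.0055,0,0.0087,0.8],[0.0006,0.0833,0,-0.0055,0,0.0087,0.8],[0.0006,0.0833,0,-0.0055,0,0.0087,0.8],[0.0006,0.0833,0,-0.0055,0,0.0087,0.8],[0.0006,0.0833,0,-0.0055,0,0.0087,0.8],[0.0006,0.0833,0,-0.0055,0,0.0087,0.8],[0.0006,0.0833,0,-0.0055,0,0.0087,0.8],[0.0006,0.0833,0,-0.0055,0,0.0087,0.8],[0.0006,0.0833,0,-0.0055,0,0.0087,0.8],[0.0006,0.0833,0,-0.0055,0,0.0087,0.8],[0.0006,0.0833,0,-0.0055,0,0.0087,0.8],[0.0006,0.0833,0,-0.0055,0,0.0087,0.8]]

```text
clock: 8.25
eef_pos: [518.4, -62.0, 60.4]
tool_rot: [-3.139, -0.403, 1.749]
force: [-0.3, 0.4, -0.6]
width: 40.2
gripper_force: 60.5
```

Run:
```python
from geo import *
im=[]
for n,(x,y) in (("scene",(200,130)),("side",(230,150))):
    q=ctrl.get_image(n); im.append(cv2.resize(q["img"][y:y+150,x:x+100],(400,600),interpolation=cv2.INTER_CUBIC))
    print(n,[proj(q,W(-30,p[4]-88,h))[0].round(1).tolist() for h in (23,115)])
cv2.imwrite("pics/c1.png",np.hstack(im)[:,:,::-1])
s=ctrl.read_state();print(s["clock"],s["eef_pos"],s["tool_rot"],s["width"],s["force"])
```

```text
scene [[257.5, 232.8], [254.8, 209.6]]
side [[283.4, 212.0], [283.4, 183.6]]
8.35 [518.19729813 -64.81114154  58.97610709] [-3.13722861 -0.39987237  1.74337466] 40.22093216156345 [-0.04068075  0.11216477 -1.59222853]
```

View pics/c1.png

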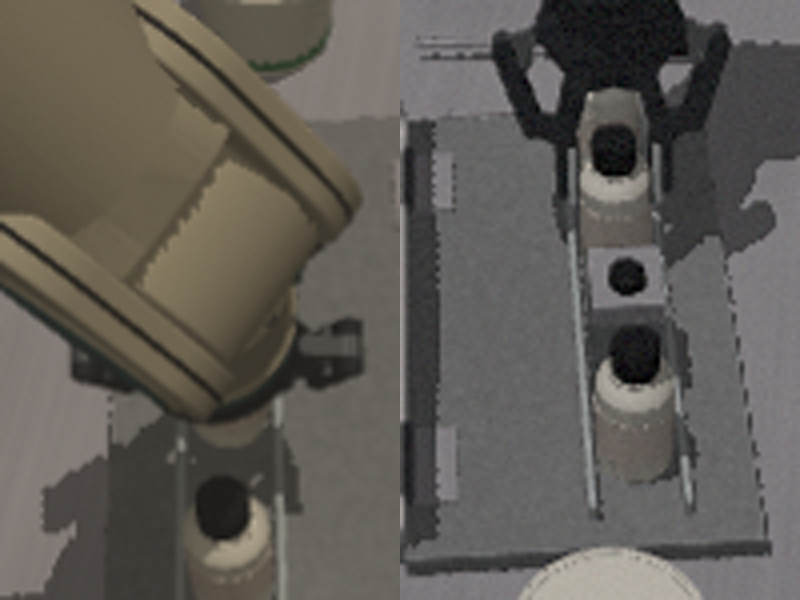

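Side view: the bottle hangs upright in the fingers, cap top at about crop (614,140) against a predicted (613,134), lined up with the row. Lowering it.

Run:
```python
from geo import *
R0,p0=cur(); print((R0.T@(-Z)/150).round(5), (R0.T@Y/150).round(5),[np.round(x@(p0-B),1) for x in (X,Y,Z)])
```

```text
[-2.60e-03  3.00e-05  6.14e-03] [ 6.14e-03 -9.00e-05  2.60e-03] [np.float64(-31.1), np.float64(-42.4), np.float64(59.0)]
```

Call:
step_arm:
  series:
    - [[0,0,0,-0.005,0,0.0123,0.8],[0,0,0,-0.0026,0,0.006,0.8],[0,0,0,0,0,0,0.8]]

```text
clock: 8.65
eef_pos: [518.3, -59.8, 57.8]
tool_rot: [-3.139, -0.4, 1.752]
force: [-0.1, -0.1, -0.8]
width: 39.8
gripper_force: 60.6
```

Call:
step_arm:
  series:
    - [[0,0,0,-0.0026,0,0.006,0.8],[0,0,0,-0.0013,0,0.003,0.8],[0,0,0,0,0,0,0.8]]

```text
clock: 8.95
eef_pos: [518.4, -60.9, 56.1]
tool_rot: [-3.139, -0.4, 1.75]
force: [0.3, 0.6, -0.9]
width: 40.1
gripper_force: 60.6
```

Call:
step_arm:
  series:
    - [[0,0,0,-0.0026,0,0.006,0.8],[0,0,0,-0.0026,0,0.006,0.8],[0,0,0,0,0,0,0.8]]

```text
clock: 9.25
eef_pos: [518.4, -61.2, 54.0]
tool_rot: [-3.139, -0.401, 1.75]
force: [-1.2, 0.3, -1.8]
width: 40.0
gripper_force: 60.6
```

Call:
step_arm:
  series:
    - [[0,0,0,-0.0026,0,0.006,0.8],[0,0,0,0,0,0,0.8]]

```text
clock: 9.45
eef_pos: [518.4, -61.2, 53.7]
tool_rot: [-3.139, -0.401, 1.75]
force: [-0.9, -0.7, 4.5]
width: 40.3
gripper_force: 61.4
```

Contact is felt: the vertical force rose from about -1 to 4.5 N. Releasing slowly.

Call:
step_arm:
  series:
    - [[0,0,0,0,0,0,0.5],[0,0,0,0,0,0,0.45],[0,0,0,0,0,0,0.4],[0,0,0,0,0,0,0.3],[0,0,0,0,0,0,0.2],[0,0,0,0,0,0,0.1],[0,0,0,0,0,0,0.0],[0,0,0,0,0,0,0.0]]

```text
clock: 10.25
eef_pos: [518.5, -61.1, 53.1]
tool_rot: [-3.139, -0.401, 1.75]
force: [-1.4, 0.3, -0.3]
width: 85.2
gripper_force: 0.0
```

Run:
```python
from geo import *
q=ctrl.get_image("side"); w=ctrl.get_image("wrist")
a=cv2.resize(q["img"][150:270,230:330],(500,600),interpolation=cv2.INTER_CUBIC); 
b=cv2.resize(w["img"],(300,225))
c=np.zeros((600,800,3),np.uint8);c[:,:500]=a;c[:225,500:]=b
cv2.imwrite("pics/c2.png",c[:,:,::-1])
print([proj(q,W(-30,p[4]-88,h))[0].round(1).tolist() for h in (15,107)],[proj(w,W(-30,p[4]-88,h))[0].round(1).tolist() for h in (15,107)])
```

```text
[[283.4, 214.3], [283.4, 186.2]] [[281.2, 265.1], [280.9, 287.8]]
```

View pics/c2.png

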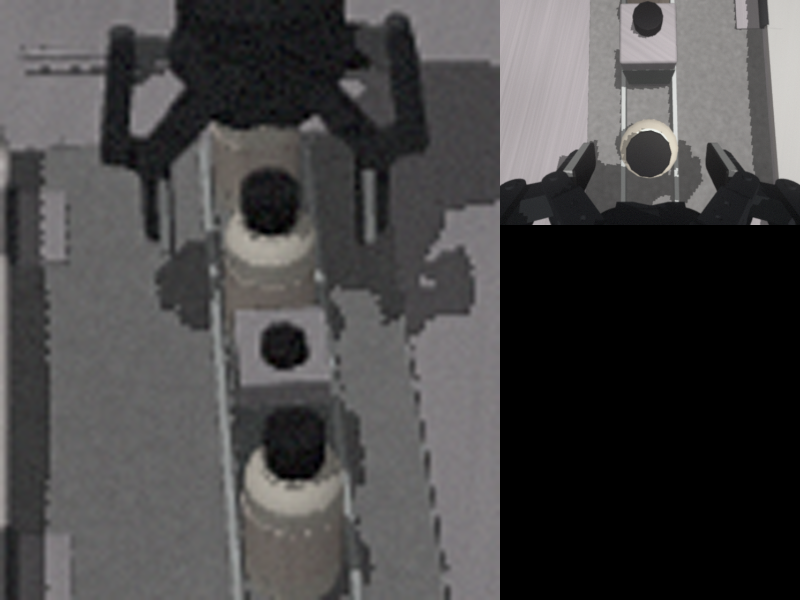

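The bottle stands upright and free of the open fingers (cap at side crop (270,195), wrist view centred at (648,152)). Straight up now, then over to the rail.

Run:
```python
from geo import *
R0,p0=cur(); print("up per row (29mm)",(R0.T@Z*29/150).round(4))
phi=1.72;C,N=np.cos(phi),np.sin(phi)
o=-C*X+N*Z; n=N*X+C*Z
rail=W(94-204*C+6*N,0,20+204*N+6*C); print(rail.round(1))
R=toolR(-o,n); pre=rail+(-12+85)*o
print(pre.round(1)); step(R,pre,14,R0,p0+290*Z)
```

```text
up per row (29mm) [ 0.0754 -0.0005 -0.178 ]
[668.8   6.9 220.8]
[679.4   9.  293. ]
N 14 row [0.0133, -0.0364, 0.002] [0.0142, 0.0832, 0.0217] norm mm 13.1 deg 1.75
```

Call:
step_arm:
  series:
    - [[0,0,0,0.0754,0,-0.178,0],[0,0,0,0.0754,0,-0.178,0],[0,0,0,0.0754,0,-0.178,0],[0,0,0,0.0754,0,-0.178,0],[0,0,0,0.0754,0,-0.178,0],[0,0,0,0.0754,0,-0.178,0],[0,0,0,0.0754,0,-0.178,0],[0,0,0,0.0754,0,-0.178,0],[0,0,0,0.0754,0,-0.178,0],[0,0,0,0.0754,0,-0.178,0]]

```text
clock: 11.35
eef_pos: [518.8, -60.9, 344.3]
tool_rot: [-3.139, -0.4, 1.75]
force: [0.5, 0.1, -0.2]
width: 85.4
gripper_force: 0.0
```

Call:
step_arm:
  series:
    - [[0.0155,-0.0425,0.0023,0.0166,0.097,0.0253,0],[0.0155,-0.0425,0.0023,0.0166,0.097,0.0253,0],[0.0155,-0.0425,0.0023,0.0166,0.097,0.0253,0],[0.0155,-0.0425,0.0023,0.0166,0.097,0.0253,0],[0.0155,-0.0425,0.0023,0.0166,0.097,0.0253,0],[0.0155,-0.0425,0.0023,0.0166,0.097,0.0253,0],[0.0155,-0.0425,0.0023,0.0166,0.097,0.0253,0],[0.0155,-0.0425,0.0023,0.0166,0.097,0.0253,0],[0.0155,-0.0425,0.0023,0.0166,0.097,0.0253,0],[0.0155,-0.0425,0.0023,0.0166,0.097,0.0253,0],[0.0155,-0.0425,0.0023,0.0166,0.097,0.0253,0],[0.0155,-0.0425,0.0023,0.0166,0.097,0.0253,0]]

```text
clock: 12.55
eef_pos: [680.4, 9.5, 293.1]
tool_rot: [-2.992, 0.001, 1.759]
force: [0.6, -0.2, -0.3]
width: 85.5
gripper_force: 0.0
```

Run:
```python
from geo import *
s=ctrl.read_state();print(s["clock"],s["eef_pos"],s["tool_rot"],s["qpos"].round(2))
phi=1.72;C,N=np.cos(phi),np.sin(phi)
def H(r,y,z): return W(94-r*C+z*N,y,20+r*N+z*C)
w=ctrl.get_image("wrist"); im=w["img"][:,:,::-1].copy()
for X3 in [(220,60,1),(220,-60,1),(220,60,11),(220,-60,11),(182,60,1),(182,-60,1),(182,162,0),(182,-162,0)]:
    q=proj(w,H(*X3))[0];print(X3,q.round()); cv2.circle(im,tuple(int(v) for v in np.clip(q,-999,999)),3,(0,0,255),1)
cv2.imwrite("pics/w3.png",im)
```

```text
12.55 [680.37257395   9.53154945 293.06106274] [-2.99180391e+00  1.34217054e-03  1.75900414e+00] [ 0.01  0.72 -0.16  1.16  0.12  1.41  0.04]
(220, 60, 1) [270. 124.]
(220, -60, 1) [272. 311.]
(220, 60, 11) [288. 124.]
(220, -60, 11) [287. 311.]
(182, 60, 1) [272. 119.]
(182, -60, 1) [273. 282.]
(182, 162, 0) [269. -65.]
(182, -162, 0) [273. 389.]
```

View pics/w3.png

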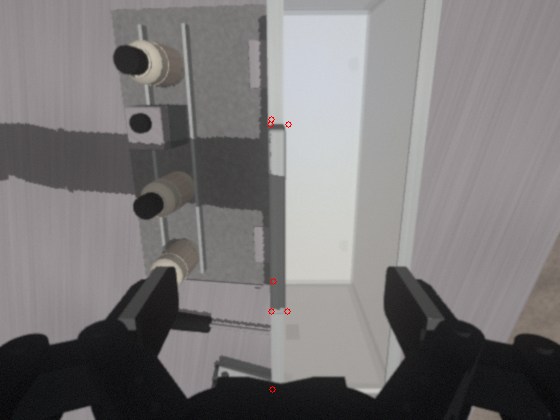

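The projected rail corners sit right on the rail in the picture (from about (270,126) to (286,309)), centred between the fingers. The bottles all stand at the upper left. Descending onto the rail.

Call:
step_arm:
  series:
    - [[0,0,0,0,-0.001,0.071,0],[0,0,0,0,-0.001,0.071,0],[0,0,0,0,-0.001,0.071,0],[0,0,0,0,-0.001,0.071,0],[0,0,0,0,-0.001,0.071,0],[0,0,0,0,-0.001,0.071,0],[0,0,0,0,-0.001,0.071,0],[0,0,0,0,0,0.071,0],[0,0,0,0,0,0,0]]

```text
clock: 13.5
eef_pos: [665.4, 6.4, 207.3]
tool_rot: [-2.989, -0.0, 1.759]
force: [-0.0, 0.1, 0.2]
width: 85.5
gripper_force: 0.0
```

Call:
step_arm:
  series:
    - [[0,0,0,0,0,0,0.3],[0,0,0,0,0,0,0.5],[0,0,0,0,0,0,0.7],[0,0,0,0,0,0,0.8],[0,0,0,0,0,0,0.9],[0,0,0,0,0,0,1],[0,0,0,0,0,0,1],[0,0,0,0,0,0,1],[0,0,0,0,0,0,1],[0,0,0,0,0,0,1]]

```text
clock: 14.5
eef_pos: [665.8, 6.4, 209.8]
tool_rot: [-2.991, 0.0, 1.759]
force: [-4.5, -0.4, 5.5]
width: 9.1
gripper_force: 62.5
```

```bash
cat > hd.py <<'E'
from geo import *
s=ctrl.read_state();print(s["clock"],s["eef_pos"],s["tool_rot"],s["width"],s["force"],s["qpos"].round(2))
R0,p0=cur(); h=W(94,0,20)
zt=R0[:,2]; d=p0-h; a=np.arctan2(d@Z,-d@X); r=np.hypot(d@Z,d@X)
print("TCP angle",a,"eff hood",a+6/204,"tool-dir angle",np.arctan2(-zt@Z,zt@X),"r",r,"y",d@Y)
E
cat > arc.py <<'E'
from hd import *
import sys
dphi=float(sys.argv[1]);N=int(sys.argv[2])
Q=Ro.from_rotvec(-dphi*Y*-1*-1).as_matrix()   # opening decreases: rotate about +Y moves up->+x, so negative
print("chk", (h+Q@(p0-h)).round(1)); step(Q@R0,h+Q@(p0-h),N,R0,p0)
E
python3 arc.py 0.66 20
```

```text
14.5 [665.80412005   6.42982505 209.81824175] [-2.99093518e+00  1.23754480e-04  1.75879845e+00] 9.140231714009762 [-4.48558235 -0.4349041   5.4824497 ] [ 0.02  0.76 -0.16  1.32  0.13  1.22  0.03]
TCP angle 1.7441570119206207 eff hood 1.773568776626503 tool-dir angle 1.7214537849762093 r 192.7067944873512 y 0.04968818044730661
chk [544.6 -16.6 190.3]
N 20 row [-0.042, -0.0, 0.0] [0.0, -0.0424, -0.0003] norm mm 6.4 deg 1.89
```

Gripped: width 9.1 mm, 62 N, and the implied hood angle is about 1.713. Bringing the hood forward in two arcs.

Call:
step_arm:
  series:
    - [[-0.02,0,0,0,-0.02,0,1],[-0.03,0,0,0,-0.03,0,1],[-0.042,0,0,0,-0.0424,-0.0003,1],[-0.042,0,0,0,-0.0424,-0.0003,1],[-0.042,0,0,0,-0.0424,-0.0003,1],[-0.042,0,0,0,-0.0424,-0.0003,1],[-0.042,0,0,0,-0.0424,-0.0003,1],[-0.042,0,0,0,-0.0424,-0.0003,1],[-0.042,0,0,0,-0.0424,-0.0003,1],[-0.03,0,0,0,-0.03,0,1],[-0.02,0,0,0,-0.02,0,1],[0,0,0,0,0,0,1]]

```text
clock: 15.7
eef_pos: [608.3, -4.7, 211.4]
tool_rot: [2.979, 0.001, 1.759]
force: [-1.3, -1.1, 7.6]
width: 9.3
gripper_force: 62.8
```

```bash
python3 arc.py 0.35 12
```

```text
15.7 [608.34282747  -4.72388217 211.43139582] [2.97854475e+00 7.08823079e-04 1.75851317e+00] 9.30911367953386 [-1.27059227 -1.13509891  7.5692538 ] [ 0.11  0.52 -0.19  1.82  0.12  0.65  0.04]
TCP angle 1.4394332298570263 eff hood 1.4688449945629085 tool-dir angle 1.4077485110888763 r 193.09505089481655 y -0.1741825674126929
chk [545.4 -16.7 191.2]
N 12 row [-0.0371, 0.0, 0.0] [-0.0, -0.0375, -0.0006] norm mm 5.6 deg 1.67
```

Run:
```python
import numpy as np
from scipy.optimize import fsolve
D=[(.629,1.518,.996,649.4,230.4),(.72,1.16,1.41,680.4,293),(.76,1.32,1.22,665.8,209.8),(.52,1.82,.65,608.3,211.4)]
A=[];b=[]
for q2,q4,q6,r,z in D:
    s=[q2,q2+q4,q2+q4+q6]
    A+=[[*np.sin(s),0],[*np.cos(s),1]];b+=[r,z]
x,res,_,_=np.linalg.lstsq(np.array(A),np.array(b),rcond=None);print(x,(np.array(A)@x-b).round(1))
a1,a2,L,h=x
for phi in (1.3,1.2,1.12,1.08,1.05):
    r,z=634.1-193*np.cos(phi+.031),20+193*np.sin(phi+.031)
    T=np.pi-(np.pi/2-phi)
    f=lambda q:[a1*np.sin(q[0])+a2*np.sin(q[0]+q[1])+L*np.sin(T)-r,h+a1*np.cos(q[0])+a2*np.cos(q[0]+q[1])+L*np.cos(T)-z]
    q=fsolve(f,[.5,1.8]);print(phi,q.round(2),round(T-q.sum(),2))
```

```text
[568.7308889  377.15662922 358.9372084  335.24855911] [ 1.   0.3  0.8  0.1 -1.3 -0.6 -0.5  0.2]
1.3 [0.46 1.99] 0.42
1.2 [0.43 2.14] 0.2
1.12 [0.41 2.26] 0.02
1.08 [0.42 2.32] -0.08
1.05 [0.42 2.36] -0.16
```

A planar fit shows joint 6 would reach its lower limit near hood 1.21 with the tool aligned straight. So I fit the full kinematics, to see whether gripping with the tool tilted sideways within the rail's plane avoids that.

```bash
cat > kin.py <<'E'
import numpy as np, itertools
from scipy.optimize import least_squares
from scipy.spatial.transform import Rotation as Ro
from hd import *
qE=np.array(s["qpos"])
ST=[([-1.247,.628,.038,1.517,-.027,.996,-.02],(246.98,601.26,231.3),(np.pi,0,2.7518)),
([-.2,.46,.33,1.9,-.2,.81,.43],(514.9,-45.1,225),(3.141,0,1.757)),([.01,.72,-.16,1.16,.12,1.41,.04],(680.4,9.5,293.1),(-2.992,.001,1.759)),
([.02,.76,-.16,1.32,.13,1.22,.03],(665.8,6.4,209.8),(-2.991,0,1.759)),([.11,.52,-.19,1.82,.12,.65,.04],(608.3,-4.7,211.4),(2.9785,.0007,1.7585))]
def fk(q,sg,L,c):
    r=Ro.from_euler('z',sg[0]*q[0]);p=np.array([0,0,L[0]]);r=r*Ro.from_euler('y',q[1])*Ro.from_euler('z',sg[1]*q[2]);p=p+r.apply([0,0,L[1]])
    r=r*Ro.from_euler('y',q[3])*Ro.from_euler('z',sg[2]*q[4]);p=p+r.apply([0,0,L[2]])
    r=r*Ro.from_euler('y',q[5])*Ro.from_euler('z',sg[3]*q[6]+c);p=p+r.apply([0,0,L[3]]);return r.as_matrix(),p
best=None
for sg in itertools.product([1,-1],repeat=4):
    for c0 in (0,np.pi/2,np.pi,-np.pi/2):
        def f(x):
            e=[]
            for q,pp,rr in ST:
                R,P=fk(q,sg,x[:4],x[4]);e+=list(P-pp)+list(300*(Ro.from_matrix(R.T@Ro.from_euler('xyz',rr).as_matrix()).as_rotvec()))
            return np.array(e)
        r=least_squares(f,[335,569,377,359,c0])
        if best is None or r.cost<best[0]:best=(r.cost,sg,r.x)
print(best, )
SG,LX=best[1],best[2]
FK=lambda q:fk(q,SG,LX[:4],LX[4])
LO=np.array([-3.06,-.37,-1.25,.18,-1.1,.23,-2.94]);HI=np.array([3.06,2.12,1.32,2.47,4.24,1.98,2.94])
def ik(q,R,P,it=40):   # bounded least squares near q
    f=lambda x:np.r_[(FK(x)[1]-P)/10,30*Ro.from_matrix(FK(x)[0].T@R).as_rotvec(),.02*(x-q)]
    r=least_squares(f,np.clip(q,LO+.021,HI-.021),bounds=(LO+.02,HI-.02));return r.x,np.linalg.norm(f(r.x)[:6])
E
cat > plan.py <<'E'
from kin import *
def pose(phi,beta,dep=12):
    C,N=np.cos(phi),np.sin(phi);o=-C*X+N*Z;n=N*X+C*Z
    zt=-np.cos(beta)*o+np.sin(beta)*Y
    rail=W(94-204*C+6*N,0,20+204*N+6*C)
    return toolR(zt,n),rail+dep*zt
if __name__=="__main__":
    q=qE
    R,P=pose(1.408,0); q,e=ik(q,R,P);print("now",q.round(2),e)
    for beta in (0,.45,-.45,.7,-.7):
        q=qE.copy();print("beta",beta)
        for b in np.linspace(0,beta,6): q,e=ik(q,*pose(1.4,b))
        for phi in np.arange(1.4,1.04,-.05): q,e=ik(q,*pose(phi,beta)); print(round(phi,2),q.round(2),round(e,2)) if round(phi,2) in (1.4,1.25,1.15,1.05) else 0
E
python3 plan.py
```

```text
15.7 [608.34282747  -4.72388217 211.43139582] [2.97854475e+00 7.08823079e-04 1.75851317e+00] 9.30911367953386 [-1.27059227 -1.13509891  7.5692538 ] [ 0.11  0.52 -0.19  1.82  0.12  0.65  0.04]
TCP angle 1.4394332298570263 eff hood 1.4688449945629085 tool-dir angle 1.4077485110888763 r 193.09505089481655 y -0.1741825674126929
(np.float64(1941.9491180475845), (-1, -1, -1, -1), array([337.07844681, 574.50032043, 371.33452046, 370.86563733,
        -4.71320222]))
now [ 0.16  0.52 -0.2   1.83  0.12  0.64  0.09] 2.2610287558852945e-06
beta 0
1.4 [ 0.16  0.52 -0.21  1.84  0.12  0.63  0.09] 0.0
1.25 [ 0.24  0.45 -0.24  2.07  0.11  0.32  0.13] 0.0
1.15 [ 0.58  0.5  -0.69  2.22  1.17  0.25 -0.9 ] 0.0
1.05 [ 0.77  0.6  -0.98  2.36  1.92  0.41 -1.64] 0.0
beta 0.45
1.4 [ 0.61  0.69 -0.56  1.72 -0.18  0.83  0.51] 0.0
1.25 [ 0.77  0.67 -0.68  1.92 -0.25  0.59  0.68] 0.0
1.15 [ 0.9   0.69 -0.8   2.05 -0.28  0.43  0.79] 0.0
1.05 [ 1.02  0.75 -0.92  2.17 -0.28  0.25  0.89] 0.0
beta -0.45
1.4 [-0.44  0.57  0.28  1.89  0.55  0.62 -0.51] 0.0
1.25 [-0.61  0.54  0.51  2.11  0.7   0.31 -0.74] 0.0
1.15 [-0.59  0.52  0.45  2.25  1.47  0.25 -1.56] 0.0
1.05 [-0.4   0.51  0.16  2.39  2.04  0.47 -2.2 ] 0.0
beta 0.7
1.4 [ 0.74  0.84 -0.66  1.62 -0.27  0.98  0.64] 0.0
1.25 [ 0.88  0.83 -0.76  1.81 -0.31  0.79  0.82] 0.0
1.15 [ 0.98  0.85 -0.84  1.92 -0.33  0.66  0.94] 0.0
1.05 [ 1.08  0.9  -0.93  2.02 -0.34  0.54  1.05] 0.0
beta -0.7
1.4 [-0.68  0.69  0.46  1.89  0.7   0.7  -0.76] 0.0
1.25 [-0.84  0.69  0.67  2.08  0.86  0.44 -1.05] 0.0
1.15 [-0.97  0.75  0.84  2.21  1.1   0.25 -1.38] 0.0
1.05 [-0.91  0.72  0.69  2.33  1.77  0.37 -2.16] 0.0
```

Tilting the tool 0.7 rad in the rail's plane, pointing towards +y, keeps joint 6 at 0.54 or above all the way. I'll swing the hood back to its stop, regrip tilted, and come forward again.

Call:
step_arm:
  series:
    - [[0.02,0,0,0,0.02,0,1],[0.03,0,0,0,0.03,0,1],[0.042,0,0,0,0.0424,0.0003,1],[0.042,0,0,0,0.0424,0.0003,1],[0.042,0,0,0,0.0424,0.0003,1],[0.042,0,0,0,0.0424,0.0003,1],[0.042,0,0,0,0.0424,0.0003,1],[0.042,0,0,0,0.0424,0.0003,1],[0.042,0,0,0,0.0424,0.0003,1],[0.03,0,0,0,0.03,0,1],[0.016,0,0,0,0.016,0,1],[0,0,0,0,0,0,1]]

```text
clock: 16.9
eef_pos: [665.8, 6.4, 209.9]
tool_rot: [-2.994, 0.0, 1.759]
force: [0.4, 0.3, -5.8]
width: 8.8
gripper_force: 60.9
```

Call:
step_arm:
  series:
    - [[0,0,0,0,0,0,0.8],[0,0,0,0,0,0,0.6],[0,0,0,0,0,0,0.3],[0,0,0,0,0,0,0],[0,0,0,0,0,0,0],[0,0,0,0,0,0,0]]

```text
clock: 17.5
eef_pos: [666.2, 6.5, 211.3]
tool_rot: [-2.996, 0.0, 1.759]
force: [-0.5, 0.4, -0.0]
width: 84.8
gripper_force: 0.0
```

Run:
```python
from plan import *
R0,p0=cur()
step(*pose(1.715,.7,10),16); print(pose(1.715,.7,10)[1].round(1))
q=qE
for b in np.linspace(0,.7,6): q,e=ik(q,*pose(1.715,b,10)); print(q.round(2),round(e,2))
```

```text
17.5 [666.16163639   6.49150942 211.34239573] [-2.99629810e+00  1.38506241e-04  1.75867328e+00] 84.75036436918049 [-0.51552767  0.39619176 -0.02226735] [ 0.02  0.76 -0.16  1.33  0.13  1.21  0.03]
TCP angle 1.7446429411685287 eff hood 1.774054705874411 tool-dir angle 1.7160908880837065 r 194.27069666963135 y 0.043504350754576926
(np.float64(1941.9491180475845), (-1, -1, -1, -1), array([337.07844681, 574.50032043, 371.33452046, 370.86563733,
        -4.71320222]))
N 16 row [-0.0001, 0.0557, -0.0] [0.0029, 0.0001, 0.0] norm mm 0.4 deg 2.51
[665.5  12.9 213.5]
[ 0.06  0.76 -0.16  1.32  0.13  1.22  0.06] 0.0
[ 0.15  0.78 -0.22  1.29  0.04  1.25  0.14] 0.0
[ 0.24  0.81 -0.28  1.26 -0.05  1.29  0.21] 0.0
[ 0.32  0.85 -0.33  1.23 -0.13  1.34  0.27] 0.0
[ 0.4   0.9  -0.38  1.2  -0.2   1.38  0.32] 0.0
[ 0.46  0.96 -0.42  1.17 -0.27  1.43  0.37] 0.0
```

Call:
step_arm:
  series:
    - [[0,0.0557,0,0.0029,0,0,0],[0,0.0557,0,0.0029,0,0,0],[0,0.0557,0,0.0029,0,0,0],[0,0.0557,0,0.0029,0,0,0],[0,0.0557,0,0.0029,0,0,0],[0,0.0557,0,0.0029,0,0,0],[0,0.0557,0,0.0029,0,0,0],[0,0.0557,0,0.0029,0,0,0],[0,0.0557,0,0.0029,0,0,0],[0,0.0557,0,0.0029,0,0,0],[0,0.0557,0,0.0029,0,0,0],[0,0.0557,0,0.0029,0,0,0]]

```text
clock: 18.7
eef_pos: [665.3, 11.4, 212.3]
tool_rot: [-2.973, -0.522, 1.674]
force: [-0.8, 0.3, -0.6]
width: 85.5
gripper_force: 0.0
```

Call:
step_arm:
  series:
    - [[0,0.0557,0,0.0029,0,0,0],[0,0.0557,0,0.0029,0,0,0],[0,0.0557,0,0.0029,0,0,0],[0,0.0557,0,0.0029,0,0,0],[0,0,0,0,0,0,0]]

```text
clock: 19.2
eef_pos: [664.8, 11.0, 211.6]
tool_rot: [-2.948, -0.692, 1.632]
force: [-0.8, -0.5, 0.3]
width: 85.6
gripper_force: 0.0
```

Run:
```python
from plan import *
R,P=pose(1.715,.7,10)
R0,p0=cur(); print("err tool mm",(R0.T@(P-p0)).round(1), Ro.from_matrix(R0.T@R).as_rotvec().round(3))
```

```text
19.2 [664.78487099  10.98807705 211.57368414] [-2.94841618 -0.69217221  1.63213155] 85.55913441524991 [-0.77725426 -0.51490142  0.27909871] [ 0.42  0.95 -0.42  1.19 -0.29  1.41  0.34]
TCP angle 1.741840242914464 eff hood 1.7712520076203462 tool-dir angle 1.717160903426611 r 194.41059790067976 y 4.718100720838243
(np.float64(1941.9491180475845), (-1, -1, -1, -1), array([337.07844681, 574.50032043, 371.33452046, 370.86563733,
        -4.71320222]))
err tool mm [ 2.6  0.8 -0.4] [-0.002 -0.002 -0.004]
```

Call:
step_arm:
  series:
    - [[0,0,0,0,0.003,0,0.3],[0,0,0,0,0.002,0,0.5],[0,0,0,0,0,0,0.7],[0,0,0,0,0,0,0.8],[0,0,0,0,0,0,0.9],[0,0,0,0,0,0,1],[0,0,0,0,0,0,1],[0,0,0,0,0,0,1],[0,0,0,0,0,0,1],[0,0,0,0,0,0,1]]

```text
clock: 20.2
eef_pos: [665.2, 13.1, 213.7]
tool_rot: [-2.95, -0.692, 1.637]
force: [-4.7, -1.4, 5.2]
width: 9.2
gripper_force: 61.6
```

```bash
python3 arc.py 0.66 24
```

```text
20.2 [665.18638049  13.14974779 213.68284923] [-2.95034412 -0.69166937  1.63701984] 9.157840946182642 [-4.67353752 -1.39125914  5.22960293] [ 0.42  0.95 -0.42  1.18 -0.29  1.41  0.34]
TCP angle 1.7440148455036057 eff hood 1.773426610209488 tool-dir angle 1.7187206545135583 r 196.62531830857853 y 6.766723240635541
chk [541.5 -10.4 193.8]
N 24 row [-0.0268, -0.0, -0.0226] [0.0003, -0.036, -0.0003] norm mm 5.4 deg 1.58
```

Call:
step_arm:
  series:
    - [[-0.0134,0,-0.0113,0,-0.018,0,1],[-0.0268,0,-0.0226,0.0003,-0.036,-0.0003,1],[-0.0268,0,-0.0226,0.0003,-0.036,-0.0003,1],[-0.0268,0,-0.0226,0.0003,-0.036,-0.0003,1],[-0.0268,0,-0.0226,0.0003,-0.036,-0.0003,1],[-0.0268,0,-0.0226,0.0003,-0.036,-0.0003,1],[-0.0268,0,-0.0226,0.0003,-0.036,-0.0003,1],[-0.0268,0,-0.0226,0.0003,-0.036,-0.0003,1],[-0.0268,0,-0.0226,0.0003,-0.036,-0.0003,1],[-0.0268,0,-0.0226,0.0003,-0.036,-0.0003,1],[-0.0268,0,-0.0226,0.0003,-0.036,-0.0003,1],[-0.0134,0,-0.0113,0,-0.018,0,1]]

```text
clock: 21.4
eef_pos: [607.7, 2.0, 215.4]
tool_rot: [2.935, -0.69, 1.891]
force: [-2.4, -2.5, 8.7]
width: 9.2
gripper_force: 62.2
```

```bash
python3 arc.py 0.3 12
```

```text
21.4 [607.65869195   2.03924246 215.4264558 ] [ 2.93473117 -0.68973634  1.89089263] 9.183919185222939 [-2.42552606 -2.54437502  8.67190436] [ 0.63  0.8  -0.55  1.6  -0.37  1.01  0.67]
TCP angle 1.4450654149172886 eff hood 1.4744771796231708 tool-dir angle 1.4112190137900165 r 196.9813723968907 y 6.5976964524972175
chk [552.   -8.5 199.4]
N 12 row [-0.0243, 0.0, -0.0205] [0.0004, -0.0328, -0.0005] norm mm 4.9 deg 1.43
```

Call:
step_arm:
  series:
    - [[-0.0134,0,-0.0113,0,-0.018,0,1],[-0.0268,0,-0.0226,0.0004,-0.036,-0.0005,1],[-0.0268,0,-0.0226,0.0004,-0.036,-0.0005,1],[-0.0268,0,-0.0226,0.0004,-0.036,-0.0005,1],[-0.0268,0,-0.0226,0.0004,-0.036,-0.0005,1],[-0.0268,0,-0.0226,0.0004,-0.036,-0.0005,1],[-0.0268,0,-0.0226,0.0004,-0.036,-0.0005,1],[-0.0268,0,-0.0226,0.0004,-0.036,-0.0005,1],[-0.0268,0,-0.0226,0.0004,-0.036,-0.0005,1],[-0.0268,0,-0.0226,0.0004,-0.036,-0.0005,1],[-0.0268,0,-0.0226,0.0004,-0.036,-0.0005,1],[-0.0134,0,-0.0113,0,-0.018,0,1]]

```text
clock: 22.6
eef_pos: [551.0, -8.9, 199.3]
tool_rot: [2.565, -0.616, 2.118]
force: [-8.2, -6.6, 16.6]
width: 9.4
gripper_force: 63.7
```

```bash
python3 arc.py 0.06 4
```

```text
22.6 [551.00559525  -8.91343455 199.28166007] [ 2.5651525  -0.61585998  2.11778445] 9.377238410994924 [-8.15033261 -6.63530164 16.586925  ] [ 0.92  0.8  -0.77  1.93 -0.49  0.65  1.08]
TCP angle 1.1399627205854628 eff hood 1.169374485291345 tool-dir angle 1.1096145844427714 r 197.31248369717426 y 6.420350089146728
chk [540.6 -10.9 194. ]
N 4 row [-0.0146, 0.0, -0.0123] [0.0003, -0.0197, -0.0003] norm mm 3.0 deg 0.86
```

Call:
step_arm:
  series:
    - [[-0.0146,0,-0.0123,0.0003,-0.0197,0.001,1],[-0.0146,0,-0.0123,0.0003,-0.0197,0.001,1],[-0.0146,0,-0.0123,0.0003,-0.0197,0.001,1],[-0.0146,0,-0.0123,0.0003,-0.0197,0.001,1],[0,0,0,0,0,0,1],[0,0,0,0,0,0,1],[0,0,0,0,0,0,1],[0,0,0,0,0,0,1],[0,0,0,0,0,0,1]]

```text
clock: 23.5
eef_pos: [541.0, -10.8, 194.3]
tool_rot: [2.498, -0.594, 2.156]
force: [-13.7, -13.4, 26.2]
width: 9.2
gripper_force: 65.6
```

Run:
```python
from hd import *
phi=a-.031
C,N=np.cos(phi),np.sin(phi)
def H(r,y,z,C=C,N=N): return W(94-r*C+z*N,y,20+r*N+z*C)
ims=[]
for n,(x,y) in (("scene",(210,90)),("side",(160,110))):
    q=ctrl.get_image(n); im=cv2.resize(q["img"][y:y+200,x:x+200],(400,400),interpolation=cv2.INTER_CUBIC)[:,:,::-1].copy()
    for f,col in ((phi,(0,0,255)),(phi+.1,(0,255,0))):
        C,N=np.cos(f),np.sin(f)
        for k in ((182,162,0),(182,-162,0),(182,162,102),(182,-162,102),(0,162,102),(0,-162,102)):
            u=(proj(q,H(*k,C,N))[0]-[x,y])*2; cv2.circle(im,tuple(int(v) for v in u),3,col,1)
    ims.append(im)
cv2.imwrite("pics/f.png",np.hstack(ims))
```

```text
23.5 [541.0150239  -10.81537984 194.25336732] [ 2.49800807 -0.59368562  2.15608825] 9.163538243399826 [-13.70489475 -13.35025497  26.20065116] [ 0.99  0.83 -0.83  1.99 -0.51  0.58  1.17]
TCP angle 1.0824570441132018 eff hood 1.111868808819084 tool-dir angle 1.0502663400151937 r 197.31713188353046 y 6.418076293947761
```

View pics/f.png

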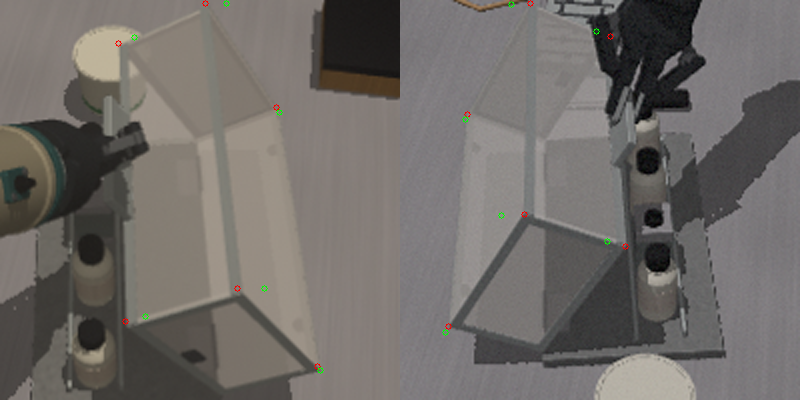

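The hood's edges match the projection for 1.05 rad (side near corner (525,214), scene (238,290)), and all four upright things stand. The tool is pressing towards the hinge a little, so I'll relieve that.

Call:
step_arm:
  series:
    - [[0,0,0,0,0,-0.004,1],[0,0,0,0,0,-0.004,1],[0,0,0,0,0,-0.002,1],[0,0,0,0,0,0,1],[0,0,0,0,0,0,1],[0,0,0,0,0,0,1],[0,0,0,0,0,0,1],[0,0,0,0,0,0,1]]

```text
clock: 24.4
eef_pos: [540.6, -10.9, 194.1]
tool_rot: [2.499, -0.594, 2.156]
force: [-7.7, -5.0, 13.6]
width: 9.3
gripper_force: 63.1
```

```bash
python3 hd.py
```

```text
24.4 [540.64894991 -10.92175349 194.14106301] [ 2.49858333 -0.59377859  2.15640424] 9.278184833379385 [-7.65328679 -5.00154565 13.60040517] [ 0.99  0.83 -0.83  1.99 -0.51  0.58  1.17]
TCP angle 1.080492311596978 eff hood 1.1099040763028603 tool-dir angle 1.0512505580687745 r 197.39638201734695 y 6.381955965596687
```

```bash
python3 -c "
from cell import ctrl
print(ctrl.finish_job())"
```

```text
the job is handed in; nothing more can be done
None
```

The tipped bottle stands upright in the lane between the tin and bottle_a, and the hood is held by its rail at about 1.05 rad open. The job was handed in at about 24.4 s; the call returned no verdict.

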